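# Pack the retouching bottles in the round carrier and raise its handle

## Robot

A 6-joint arm with a two-finger parallel gripper is mounted at the origin on a cart in front of the work surface, level with it; the furniture and walls round the work are solid. World frame = base frame: x ahead of the robot, y to its left, z up, the work surface at z = 0. Lengths are in mm, angles in rad, forces in N, time in s.
With the tool pointing down it reaches from about 350 to 975 mm from the base axis. Payload 17.4 kg.
Tool frame: the origin (TCP) lies between the finger pads; the fingertips stand 19 mm ahead of it and the grasp point (between the pads) is the TCP; z points along the fingers, y is the line along which they close (so a half turn about z gives the same grasp; the last joint's range is limited). The gripper opens to 85 mm and grips with 20 to 120 N. Pads are 22 mm wide; open, the fingers measure 114 mm over their backs; the gripper's body (76 mm by 85 mm) begins 54 mm behind the grasp point. The pads swing forward as they close: fully open they stand 13 mm farther back than shut.
Start: joints at [-1.228, 0.116, 1.442, -0, 1.584, -0.038], TCP at [250.864, -626.658, 250.303] pointing down, gripper open.
Joint ranges: [-2.83, 2.83], [-0.83, 2.19], [0.07, 2.5], [-1.14, 4.28], [0.01, 3], [-2.97, 2.97]. Speed limits (rad/s): [1.89, 1.89, 2.22, 3.14, 3.14, 3.14].

## Interface

Orientations are given as a unit quaternion [x, y, z, w].
In Python, from rig import bot, imaging, ticket, finder gives the robot as it stands.
- The arm moves only by the shell command python3 -m handwheel 'ROWS'. ROWS is JSON, a list that holds one entry, the list of rows, each a list of 5 numbers: the opening, from 0 (shut) to 1 (fully open), then the shift along the tool's x, y, z in units of 0.2 m (1.0 is 0.2 m), then the turn about the tool's z in units of 360 degrees (1.0 is 360 degrees). In form: [[[gripper, tx, ty, tz, spin], ...]]. A call has 1 to 20 rows; each row is the pose to reach, as a shift and turn from the pose commanded when the call began, along the tool's axes at that moment, turning the shorter way round; what a row does not reach only later rows make up. A row lasts 1/12 s, in which the tool goes at most 41.7 mm and 7.16 degrees, less where a joint would pass 70% of its speed; a pose out of reach is approached as far as the arm can. A call with a number of a shift or a turn outside -1 to 1 is refused whole. A call with a gripper value outside its range is refused whole. The fingers move at their own pace and stop on an object; the grip force is fixed at half the most. Time passes only in rows, so rows that repeat a pose let the fingers close. It gives the time, the measured TCP pose, the force, the opening and the grip force at its end, in the units of the state.
- bot.state(): the state, without advancing time (a new reading comes with each control period).
- imaging.capture(name): name is "scene" or "top" or "wrist"; returns the picture (384x512x3 uint8, blue, green, red); there is no depth.
- imaging.camera_model(name): a dict with "vertical_fov" (degrees; the focal length in pixels is half the picture's height over the tangent of half this angle, whatever the lens; pixels are square), "cx", "cy" (the principal point, pixels), "position" and "attitude" of the camera in the world. Camera axes: x right, y up, looking along -z (the intrinsics and any distortion apply to the point x, -y, -z); pixel columns grow to the right and rows downward; lengths in mm; the calibration is good to about 2 mm. A picture is of the moment at which its call begins: read the wrist's pose just before it. camera_model takes no time and is no camera call; for the wrist camera it gives the pose at the moment of the call.
- ticket.sign_off(): hands the job in; it is judged then, once.
Trained networks look in the newest picture that a camera, given by its name, has taken for a name from the list of things; names that differ only in an ending like _2 or _b are one class to them, and where a whole thing is asked for, a point or a joint stands for the part that bears it (a point fixed in the world has none). Each returns a list of dicts, best first, with "conf" (0 to 1); they miss things now and then, are a little off and sometimes report something else, mostly with a low value. They report only what shows in the picture. A call takes as long as a camera call. They do not tell look-alikes from the thing itself.
- finder.recognise(camera, target): "centre" ([x, y, z] in mm, in world coordinates, good to about 4 mm: the middle of the surface that is visible of it).
- finder.outline_of(camera, target): "pixels" (384x512 bool, what is visible of it).
The state is a dict: "time_s": time; "q": joint angles; "joint_velocities": joint speeds; "joint_torque": joint torques, N m; "tcp_pos": TCP position; "eef_rot": TCP orientation; "contact_force": force on the tool from outside, world axes, zero at the start; "torque": the same for the moment, N m; "finger_gap": opening from 0.0 (shut) to 1.0 (fully open); "grasp_force": force on a finger pad.
Only numpy, scipy, OpenCV 4.12 (cv2) and the standard library are available. Lean on these libraries where they do the work, as an engineer would, in place of code of your own. Each camera call takes 0.05 s, during which the arm holds its last target. There are 200 camera calls.

## Task

Pack all the bottles with the long brush caps upright in the round carrier: fetch the tall one out of the tray of odds and ends and stand it in the middle, with every short bottle from the bench round it, all flat on the carrier's bottom. Then swing the carrier's handle up until it stands upright, ready to be carried off. Leave the other things in the tray.

Things in the scene. Friction and masses are not known exactly. Their poses are not given: they have to be found in the camera images.
- carrier: the round carrier: loose open aluminium caddy, about 0.6 kg, 126 mm outside, 120 mm inside and 48 mm high with straight walls, bottom plate 3 mm thick; takes six 36 mm bottles round a seventh. Origin: centre of its underside on the bench, z up; its swing handle lies out over its +x side at the start. Its y axis is parallel to the handle's hinge
- handle (a joint): swing handle (bail) of the carrier: 0 lying level out to the carrier's +x side, 1.57 standing upright over the middle, stop at 1.62; starts at 0 to 0.25. Hinge along the carrier's y axis through the middle, 40 mm above its underside. Light friction (about 0.07 N m) keeps it where it is left
- handle_grip (a point): middle of the handle's wooden cross grip, a bar 80 mm long (along the carrier's y) and 14 mm thick, 120 mm from the hinge axis, so 160 mm above the carrier's underside when upright. The steel legs run 67.5 mm either side of the middle
- tall_bottle: the tall amber glass bottle with a long black brush cap, loose, starting upright in the tray among other things. Round body 36 mm across up to 80 mm, shoulder to 88 mm, then the 16 mm thick cap from 86 to 126 mm height. Origin: centre of its underside, z up. About 75 g
- bottle_a: a short amber glass bottle with a long black brush cap, loose, starting upright on the bench. Round body 36 mm across up to 58 mm, sloping shoulder to 66 mm, then the 16 mm thick cap from 64 to 104 mm height. Origin: centre of its underside, z up along the bottle. About 60 g, bottom-heavy. May be absent
- bottle_b: a short amber glass bottle with a long black brush cap, loose, starting upright on the bench. Round body 36 mm across up to 58 mm, sloping shoulder to 66 mm, then the 16 mm thick cap from 64 to 104 mm height. Origin: centre of its underside, z up along the bottle. About 60 g, bottom-heavy. May be absent
- bottle_c: a short amber glass bottle with a long black brush cap, loose, starting upright on the bench. Round body 36 mm across up to 58 mm, sloping shoulder to 66 mm, then the 16 mm thick cap from 64 to 104 mm height. Origin: centre of its underside, z up along the bottle. About 60 g, bottom-heavy. May be absent
- bottle_d: a short amber glass bottle with a long black brush cap, loose, starting upright on the bench. Round body 36 mm across up to 58 mm, sloping shoulder to 66 mm, then the 16 mm thick cap from 64 to 104 mm height. Origin: centre of its underside, z up along the bottle. About 60 g, bottom-heavy. May be absent
- bottle_e: a short amber glass bottle with a long black brush cap, loose, starting upright on the bench. Round body 36 mm across up to 58 mm, sloping shoulder to 66 mm, then the 16 mm thick cap from 64 to 104 mm height. Origin: centre of its underside, z up along the bottle. About 60 g, bottom-heavy. May be absent
- bottle_f: a short amber glass bottle with a long black brush cap, loose, starting upright on the bench. Round body 36 mm across up to 58 mm, sloping shoulder to 66 mm, then the 16 mm thick cap from 64 to 104 mm height. Origin: centre of its underside, z up along the bottle. About 60 g, bottom-heavy. May be absent
- tray: open wooden tray of odds and ends, fixed, 220 (x) by 240 (y) by 50 mm, walls and bottom 6 mm thick. Origin: centre of its underside on the bench
- jar_pigment: glass jar with a grey lid, 56 mm across and 54 mm high, loose in the tray; it stays in the tray. Origin: centre of its underside
- jar_paste: glass jar with a white lid, 62 mm across and 62 mm high, loose in the tray; it stays in the tray. Origin: centre of its underside
- spool_white: wooden spool of white thread, 33 mm across and 40 mm high, loose in the tray; it stays in the tray. Origin: centre of its underside
- spool_brown: wooden spool of brown thread, 33 mm across and 40 mm high, loose in the tray; it stays in the tray. Origin: centre of its underside
- pumice: grey smoothing stone, 31x68x24 mm, loose in the tray; it stays in the tray. Origin: centre of its underside
- tray_brush: thin red brush 170 mm long, lying, loose in the tray; it stays in the tray. Origin: centre of its underside
Mind the look-alikes: they are no part of the job. What is shaped like the bottle_f but red is not meant.

How it is judged (in metres and radians):
On the way, in this order (a step that is already met when the one before it is completed fails the run):
1. all bottles stand in the carrier, the tall one in the middle (horizontal distance between tall_bottle and carrier below 0.012 m and z of tall_bottle in the frame of carrier between -0.004 and 0.01 m and angle between each of tall_bottle, bottle_a, bottle_b, bottle_c, bottle_d, bottle_e, bottle_f's own z axis and vertical below 0.12 rad and linear speed of each of tall_bottle, bottle_a, bottle_b, bottle_c, bottle_d, bottle_e, bottle_f below 0.03 m/s and horizontal distance between each of bottle_a, bottle_b, bottle_c, bottle_d, bottle_e, bottle_f and carrier below 0.048 m and z of bottle_a in the frame of carrier between -0.004 and 0.01 m and z of bottle_b in the frame of carrier between -0.004 and 0.01 m and z of bottle_c in the frame of carrier between -0.004 and 0.01 m and z of bottle_d in the frame of carrier between -0.004 and 0.01 m and z of bottle_e in the frame of carrier between -0.004 and 0.01 m and z of bottle_f in the frame of carrier between -0.004 and 0.01 m), for 0.2 s.
2. the handle is swung upright (value of joint handle above 1.35 rad), for 0.2 s.
At the end, for the whole second after the job is handed in: Every bottle stands on the carrier's bottom (tilt under 0.12 rad), tall one within 12 mm of the middle; handle above 1.35 rad; carrier level; all at rest; the other things still in the tray (all of step 1 and value of joint handle above 1.35 rad and angle between carrier's own z axis and vertical below 0.06 rad and linear speed of carrier below 0.03 m/s and horizontal distance between each of jar_pigment, jar_paste, spool_white, pumice, spool_brown, tray_brush and tray below 0.16 m and z of each of jar_pigment, jar_paste, spool_white, pumice, spool_brown, tray_brush in the frame of tray below 0.045 m); the robot touches nothing.
Of bottle_a, bottle_b, bottle_c, bottle_d, bottle_e, bottle_f only 4 to 6 are there at a start; the rules pass over those that are not, and their reading is None.
At some moment in a run one of carrier may be knocked a few centimetres aside while the robot is not near it.
It also fails if it takes over 210 s, if anything falls off the work surface, if the arm or the gripper's body presses on something with over 40 N, if the wrist force passes 120 N, or if a joint passes its speed limit or range.

## Working session

There is one attempt and no reset: what is moved stays moved. The work goes in short steps, Python scripts to look and compute and a shell command to move; the robot and the scene stay as the last step left them, time stands still between calls to the robot, and variables do not carry over. Pictures are saved under pics/ and viewed, at most 14 in all, crops included, and the job is handed in when it is done.

```bash
ls; mkdir -p pics; python3 - <<'E'
from rig import bot, imaging, finder
import cv2
s=bot.state();print(s)
for n in("top","scene"):
    im=imaging.capture(n);cv2.imwrite(f"pics/{n}0.png",im);m=imaging.camera_model(n);print(n,m)
    for t in ("carrier","handle_grip","tall_bottle","bottle_a","tray"):
        for d in finder.recognise(n,t):print(n,t,[round(float(x)) for x in d["centre"]],round(d["conf"],2))
E
```

```text
pics
{'time_s': 0.0, 'q': array([-1.22778213e+00,  1.16479937e-01,  1.44228388e+00,  5.63974527e-06,
        1.58398694e+00, -3.77687812e-02]), 'joint_velocities': array([-0.00133755,  0.00022935,  0.00018789,  0.00049499, -0.00026731,
        0.00032023]), 'joint_torque': array([-1.81075335e-03, -7.31972480e+01, -6.32477188e+01, -1.34626421e-04,
        6.26821551e-03,  1.81912043e-05]), 'tcp_pos': array([ 250.8168069 , -626.48510042,  249.55467841]), 'eef_rot': array([ 9.81930052e-01,  1.89243329e-01, -8.52468332e-05, -5.72749127e-04]), 'contact_force': array([ 0.30877892, -0.23482209,  0.43888513]), 'torque': array([-0.01826963, -0.03303731,  0.00953268]), 'grasp_force': 0.0, 'finger_gap': 0.9949051778947011}
top {'vertical_fov': 44.55042811989821, 'cx': 261.9113823237778, 'cy': 196.06414918935087, 'position': array([ 266.55315009,   89.11153683, 1369.2272846 ]), 'attitude': array([-0.06633686,  0.07299574,  0.70865888, -0.69862267])}
top carrier [536, -281, 4] 0.87
top handle_grip [633, -253, 49] 0.83
top tall_bottle [444, 287, 88] 0.72
top bottle_a [432, -18, 61] 0.62
top bottle_a [551, -28, 63] 0.62
top bottle_a [557, 73, 57] 0.6
top bottle_a [427, 64, 56] 0.47
top tray [491, 356, 5] 0.96
top tray [550, 268, 56] 0.33
scene {'vertical_fov': 45.9770558347653, 'cx': 244.15319205920744, 'cy': 194.70332274968447, 'position': array([ -33.40240116,  803.62755145, 1088.94679913]), 'attitude': array([-0.11684896,  0.33304918,  0.89055252, -0.28695081])}
scene carrier [533, -285, 22] 0.66
scene carrier [546, 281, 60] 0.59
scene handle_grip [484, 350, 7] 0.69
scene handle_grip [628, -240, 53] 0.51
scene tall_bottle [442, 296, 76] 0.84
scene bottle_a [433, -16, 53] 0.74
scene bottle_a [430, 71, 58] 0.73
scene bottle_a [627, -242, 50] 0.64
scene bottle_a [558, 74, 63] 0.54
scene bottle_a [407, 153, 55] 0.54
scene bottle_a [557, -25, 55] 0.48
scene tray [485, 352, 7] 0.72
```

```bash
python3 - <<'E'
import cv2
for n in("top","scene"):
    im=cv2.imread(f"pics/{n}0.png");cv2.imwrite(f"pics/{n}0b.png",cv2.resize(im,(800,600),interpolation=cv2.INTER_CUBIC))
E
```

```text
(no output)
```

View pics/top0b.png

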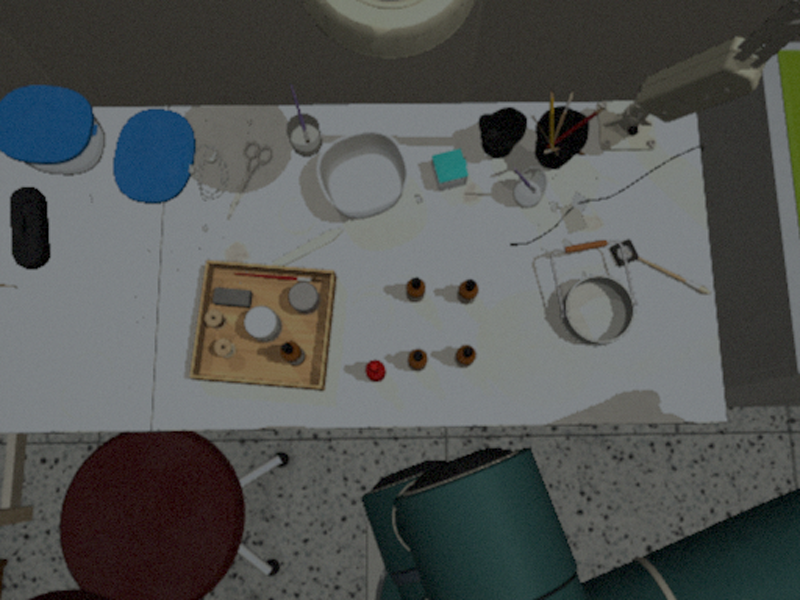

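View pics/scene0b.png

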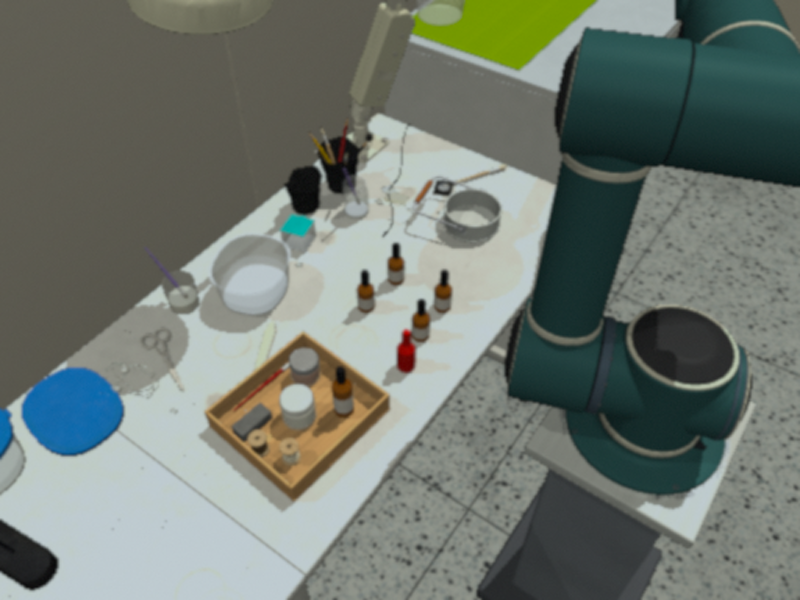

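Four amber bottles are on the bench, at (415,289), (468,291), (417,359) and (466,355) in the enlarged top view. The red look-alike is at (375,370) and the tall bottle is in the tray at (291,352). The carrier is at (597,311), with its handle lying away from the robot. I'll square the tool to the world axes and look from the wrist.

```bash
R='[0,0,0]'
python3 -m handwheel '[[[1,0.86,-0.68,-0.25,0.0606],[1,0.86,-0.68,-0.25,0.0606],[1,0.86,-0.68,-0.25,0.0606],[1,0.86,-0.68,-0.25,0.0606],[1,0.86,-0.68,-0.25,0.0606],[1,0.86,-0.68,-0.25,0.0606],[1,0.86,-0.68,-0.25,0.0606],[1,0.86,-0.68,-0.25,0.0606]]]'
python3 -m handwheel '[[[1,0.45,-0.8,0,0],[1,0.45,-0.8,0,0],[1,0.45,-0.8,0,0],[1,0.45,-0.8,0,0],[1,0.45,-0.8,0,0],[1,0.45,-0.8,0,0],[1,0.45,-0.8,0,0],[1,0.45,-0.8,0,0]]]'
cat > h.py <<'E'
from rig import bot, imaging, finder
import numpy as np, cv2
from scipy.spatial.transform import Rotation as Ro
def ray(m,uv):
    f=192/np.tan(np.radians(m["vertical_fov"]/2)); uv=np.atleast_2d(uv)
    d=np.c_[(uv[:,0]-m["cx"])/f,-(uv[:,1]-m["cy"])/f,-np.ones(len(uv))]
    return np.array(m["position"]),Ro.from_quat(m["attitude"]).apply(d)
def plane(m,uv,z):
    p,d=ray(m,uv); return p+d*((z-p[2])/d[:,2])[:,None]
def proj(m,P):
    f=192/np.tan(np.radians(m["vertical_fov"]/2))
    c=Ro.from_quat(m["attitude"]).inv().apply(np.atleast_2d(P)-m["position"])
    return np.c_[m["cx"]-f*c[:,0]/c[:,2],m["cy"]+f*c[:,1]/c[:,2]]
def st():
    s=bot.state(); print(round(s["time_s"],2),np.round(s["tcp_pos"],1),np.round(s["eef_rot"],4),"gap",round(s["finger_gap"],3),"F",np.round(s["contact_force"],1),"g",round(s["grasp_force"],1))
def see(t,n="wrist"):
    for d in finder.recognise(n,t):
        p=np.array(d["centre"]);print(n,t,np.round(p),np.round(proj(imaging.camera_model(n),p)[0]),round(d["conf"],2))
E
python3 - <<'E'
from h import *
st();m=imaging.camera_model("wrist");im=imaging.capture("wrist");print(m)
cv2.imwrite("pics/w1.png",cv2.resize(im,(800,600)));np.save("w1.npy",im)
see("carrier");see("handle_grip")
E
```

```text
time_s: 1.27
tcp_pos: [360.4, -435.9, 300.9]
eef_rot: [1.0, 0.001, 0.0, 0.001]
contact_force: [-0.9, -0.5, 0.0]
finger_gap: 0.997
grasp_force: 0.0
time_s: 1.93
tcp_pos: [449.6, -277.6, 299.9]
eef_rot: [1.0, -0.0, -0.0, -0.0]
contact_force: [0.0, 0.2, 0.3]
finger_gap: 0.999
grasp_force: 0.0
1.93 [ 449.6 -277.6  299.9] [ 1.e+00 -4.e-04 -3.e-04 -0.e+00] gap 0.999 F [0.  0.2 0.3] g 0.0
{'vertical_fov': 71.45577291938618, 'cx': 252.8104146505971, 'cy': 190.72819536923225, 'position': array([ 518.34698603, -278.08006565,  422.52021508]), 'attitude': array([-0.09545621,  0.0965595 , -0.7005514 ,  0.70056556])}
wrist carrier [ 538. -271.    3.] [248. 102.] 0.65
wrist handle_grip [ 635. -257.   50.] [236.  18.] 0.84
wrist handle_grip [438.  56.  51.] [ 18. 175.] 0.26
```

View pics/w1.png

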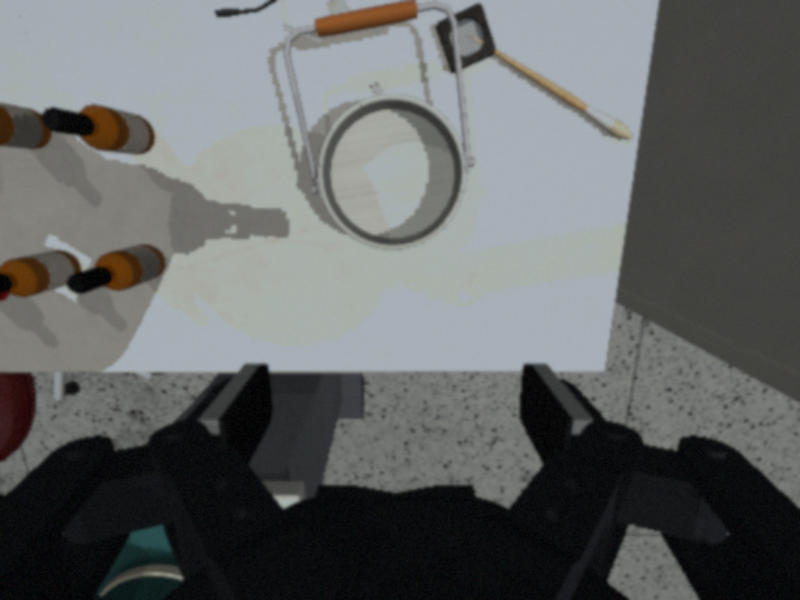

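The wrist view shows the carrier rim centred near (393,171) in the 800-pixel picture. The hinge lugs are at (315,190) and (470,161), and the grip runs from (317,24) to (417,10). I'll turn these into positions and fit the rim.

```bash
cat >> h.py <<'E'
def carrier(n="wrist",rows=None):
    m=imaging.camera_model(n)
    o=finder.outline_of(n,"carrier")
    for d in o[:2]:
        k=d["pixels"].astype(np.uint8); ys,xs=np.nonzero(k)
        print("carrier",round(d["conf"],2),"px",k.sum(),xs.min(),xs.max(),ys.min(),ys.max(),"bbox mid @48",np.round(plane(m,[(xs.min()+xs.max())/2,(ys.min()+ys.max())/2],48)[0],1))
    return o
E
python3 - <<'E'
from h import *
m=imaging.camera_model("wrist")
for n,p,z in[("rim left",(319,170),48),("rim right",(468,170),48),("rim top",(393,94),48),("rim bot",(393,247),48),("h1",(315,190),40),("h2",(470,161),40),("g1",(317,24),50),("g2",(417,10),50),("g1",(317,24),60),("g2",(417,10),60)]:
    print(n,np.round(plane(m,np.array(p)*.64,z)[0],1))
carrier()
E
```

```text
rim left [ 527.9 -212.3   48. ]
rim right [ 527.7 -340.3   48. ]
rim top [ 587.5 -276.    48. ]
rim bot [ 461.4 -275.7   48. ]
h1 [ 511.1 -206.5   40. ]
h2 [ 535.5 -343.    40. ]
g1 [ 637.3 -216.5   50. ]
g2 [ 646.8 -294.8   50. ]
g1 [ 634.1 -218.2   60. ]
g2 [ 643.3 -294.4   60. ]
carrier 0.74 px 9211 181 302 0 159 bbox mid @48 [ 564.4 -262.9   48. ]
```

The carrier centre is at about (524,−275), yaw about 10°, handle at about 0.08 rad. Every check is consistent: rim 126 to 128 mm, hinge span 138 mm, grip radius 120 mm. Next I'll look at the bench bottles.

```bash
python3 -m handwheel '[[[1,-0.2,-0.75,0,0],[1,-0.2,-0.75,0,0],[1,-0.2,-0.75,0,0],[1,-0.2,-0.75,0,0]]]'
python3 -m handwheel '[[[1,0,-0.75,0,0],[1,0,-0.75,0,0],[1,0,-0.75,0,0],[1,0,-0.75,0,0],[1,0,-0.75,0,0],[1,0,-0.75,0,0],[1,0,-0.75,0,0]]]'
python3 - <<'E'
from h import *
st();im=imaging.capture("wrist");m=imaging.camera_model("wrist")
cv2.imwrite("pics/w2.png",cv2.resize(im,(800,600)))
for d in finder.outline_of("wrist","bottle_a"):
    k=d["pixels"]; g=(im.max(2)<60)&k
    ys,xs=np.nonzero(k); yc,xc=np.nonzero(g)
    print(round(d["conf"],2),k.sum(),g.sum(),"mean",xs.mean().round(),ys.mean().round(),"color",im[k].mean(0).round(), "cap@84",np.round(plane(m,[xc.mean(),yc.mean()],84)[0],1) if g.sum() else "")
see("bottle_a")
E
```

```text
time_s: 2.47
tcp_pos: [408.8, -125.0, 300.3]
eef_rot: [1.0, -0.001, 0.0, -0.0]
contact_force: [0.3, 0.3, 0.1]
finger_gap: 1.0
grasp_force: 0.0
time_s: 3.05
tcp_pos: [410.1, 22.8, 300.3]
eef_rot: [1.0, -0.0, -0.0, 0.0]
contact_force: [-0.8, -0.0, 1.2]
finger_gap: 0.999
grasp_force: 0.0
3.05 [410.1  22.8 300.3] [ 1.e+00 -1.e-04 -0.e+00  2.e-04] gap 0.999 F [-0.8 -0.   1.2] g 0.0
0.94 599 165 mean 286.0 144.0 color [32. 54. 77.] cap@84 [440.3 -25.2  84. ]
0.81 997 289 mean 296.0 49.0 color [35. 53. 72.] cap@84 [560.2 -31.8  84. ]
0.76 999 274 mean 220.0 45.0 color [36. 56. 76.] cap@84 [566.7  64.6  84. ]
0.7 579 165 mean 224.0 148.0 color [30. 54. 79.] cap@84 [434.3  63.6  84. ]
0.55 791 5 mean 170.0 162.0 color [ 16.  18. 117.] cap@84 [416.  135.2  84. ]
wrist bottle_a [560.  62.  59.] [220.  48.] 0.86
wrist bottle_a [440.  64.  61.] [222. 146.] 0.8
wrist bottle_a [554. -29.  58.] [294.  53.] 0.74
wrist bottle_a [448. -22.  65.] [286. 140.] 0.72
wrist bottle_a [422. 135.  62.] [170. 160.] 0.58
```

View pics/w2.png

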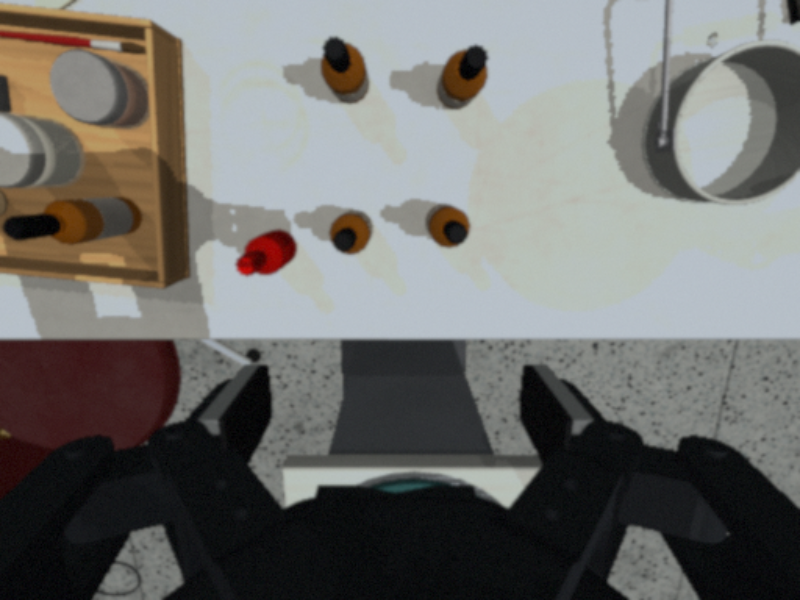

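The four caps have their tops at about (456,234), (345,241), (477,55) and (334,47). The tall cap is at (12,226) and the red decoy at (246,264).

```bash
python3 - <<'E'
from h import *
m=imaging.camera_model("wrist")
for n,p,z in[("A",(456,234),104),("D",(345,241),104),("B",(477,55),104),("C",(334,47),104),("tall",(13,226),132)]:
    print(n,np.round(plane(m,np.array(p)*.64,z)[0],1))
# check by projecting model bottle: base and cap
mt=imaging.camera_model("top");im=imaging.capture("top")
o=finder.outline_of("top","bottle_a")+finder.outline_of("top","tall_bottle")[:1]
for d in o:
    k=d["pixels"]; g=(im.max(2)<45)&k; yc,xc=np.nonzero(g)
    if g.sum():print("top",k.sum(),g.sum(),np.round(plane(mt,[xc.mean(),yc.mean()],90)[0],1), "tall@118",np.round(plane(mt,[xc.mean(),yc.mean()],118)[0],1))
E
```

```text
A [440.4 -24.1 104. ]
D [435.2  60.6 104. ]
B [562.1 -33.8 104. ]
C [567.1  63.7 104. ]
tall [449.6 286.5 132. ]
top 181 38 [450.5 291.5  90. ] tall@118 [446.5 287.  118. ]
```

```bash
python3 -m handwheel '[[[1,0.1,-0.66,0.2,0],[1,0.1,-0.66,0.2,0],[1,0.1,-0.66,0.2,0],[1,0.1,-0.66,0.2,0]]]' | head -2
python3 -m handwheel '[[[1,0.1,-0.66,0.2,0],[1,0.1,-0.66,0.2,0],[1,0.1,-0.66,0.2,0],[1,0.1,-0.66,0.2,0],[1,0.1,-0.66,0.2,0],[1,0.1,-0.66,0.2,0],[1,0.1,-0.66,0.2,0]]]' | head -2
python3 - <<'E'
from h import *
st();im=imaging.capture("wrist");cv2.imwrite("pics/w3.png",im)
m=imaging.camera_model("wrist");print(proj(m,[[449,287,132],[449,287,92]])/1.0)
E
```

```text
time_s: 3.68
tcp_pos: [429.8, 158.5, 258.4]
time_s: 4.27
tcp_pos: [450.2, 286.7, 220.7]
4.27 [450.2 286.7 220.7] [ 1.e+00 -3.e-04  1.e-04  0.e+00] gap 0.999 F [0.2 0.2 0.4] g 0.0
[[252.04962501 203.46688373]
 [252.23138388 190.64721193]]
```

View pics/w3.png

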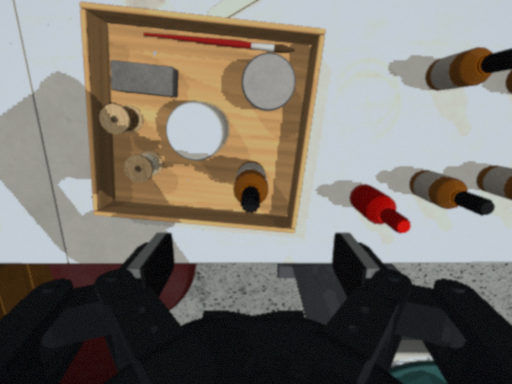

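The cap top is at (250,205) against a prediction of (252,203), so the position holds. I'll descend, grip and lift.

```bash
python3 -m handwheel '[[[1,0,0,0.25,0],[1,0,0,0.4,0],[1,0,0,0.52,0],[1,0,0,0.52,0],[1,0,0,0.52,0],[0,0,0,0.52,0],[0,0,0,0.52,0],[0,0,0,0.52,0],[0,0,0,0.52,0],[0,0,0,0.52,0],[0,0,0,0.52,0],[0,0,0,0.52,0],[0,0,0,0.52,0],[0,0,0,0.4,0],[0,0,0,0.2,0],[0,0,0,0,0],[0,0,0,-0.2,0],[0,0,0,-0.2,0],[0,0,0,-0.2,0]]]'
python3 - <<'E'
from h import *
st();im=imaging.capture("wrist");cv2.imwrite("pics/w4.png",im)
imaging.capture("scene");see("carrier","scene");imaging.capture("top");see("carrier","top");see("handle_grip","top");see("tall_bottle","top")
E
```

```text
time_s: 5.9
tcp_pos: [450.4, 287.8, 262.4]
eef_rot: [1.0, 0.0, 0.002, -0.001]
contact_force: [-0.1, -0.8, -1.2]
finger_gap: 0.164
grasp_force: 58.7
5.9 [450.4 287.8 262.4] [ 1.0e+00  0.0e+00  1.5e-03 -8.0e-04] gap 0.164 F [-0.1 -0.8 -1.2] g 58.7
scene carrier [431. -18.  54.] [285. 188.] 0.36
top carrier [ 535. -282.    4.] [382. 196.] 0.73
top handle_grip [ 634. -255.   52.] [374. 160.] 0.68
top tall_bottle [440. 283. 211.] [179. 220.] 0.67
```

View pics/w4.png

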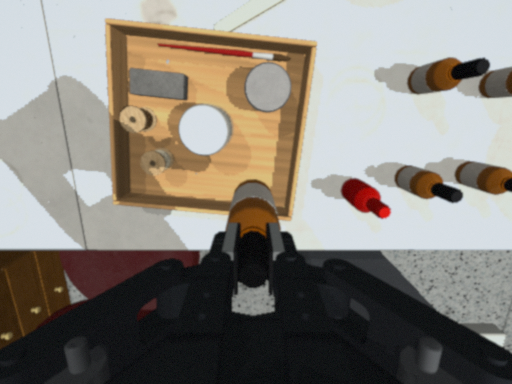

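The tall bottle is held upright. Next I'll carry it to just short of the carrier and measure the carrier again.

```bash
python3 -m handwheel '[[[0,0,0.94,0,0],[0,0,0.94,0,0],[0,0,0.94,0,0],[0,0,0.94,0,0],[0,0,0.94,0,0]]]' | head -2
python3 -m handwheel '[[[0,0,0.94,0,0],[0,0,0.94,0,0],[0,0,0.94,0,0],[0,0,0.94,0,0],[0,0,0.94,0,0]]]' | head -2
python3 -m handwheel '[[[0,0,0.94,0,0],[0,0,0.94,0,0],[0,0,0.94,0,0],[0,0,0.94,0,0],[0,0,0.94,0,0],[0,0,0.94,0,0],[0,0,0.94,0,0],[0,0,0.94,0,0]]]' | head -2
cat >> h.py <<'E'
def rim(im,m,guess,dbg=None):
    """fit centre of rim (z=48, r=61.5) by maximising edge strength at projected inner/outer rim circles"""
    g=cv2.GaussianBlur(cv2.cvtColor(im,cv2.COLOR_BGR2GRAY).astype(np.float32),(0,0),1)
    e=np.hypot(cv2.Sobel(g,cv2.CV_32F,1,0),cv2.Sobel(g,cv2.CV_32F,0,1))
    e=np.minimum(e,np.percentile(e,97))
    a=np.linspace(0,2*np.pi,120,endpoint=False)
    def sc(x,y):
        s=0
        for r in(60,63):
            uv=proj(m,np.c_[x+r*np.cos(a),y+r*np.sin(a),np.full(120,48.)]).astype(np.float32)
            s+=cv2.remap(e,uv[:,0:1],uv[:,1:2],cv2.INTER_LINEAR).mean()
        return s
    best=max(((sc(guess[0]+i,guess[1]+j),guess[0]+i,guess[1]+j) for i in range(-50,51,2) for j in range(-50,51,2)))
    best=max(((sc(best[1]+i,best[2]+j),best[1]+i,best[2]+j) for i in np.arange(-2,2.1,.5) for j in np.arange(-2,2.1,.5)))
    return best
E
python3 - <<'E'
from h import *
print("w1",rim(np.load("w1.npy"),{'vertical_fov': 71.45577291938618, 'cx': 252.8104146505971, 'cy': 190.72819536923225, 'position': np.array([ 518.34698603, -278.08006565,  422.52021508]), 'attitude': np.array([-0.09545621,  0.0965595 , -0.7005514 ,  0.70056556])},(520,-280)))
st();m=imaging.camera_model("wrist");im=imaging.capture("wrist");cv2.imwrite("pics/w5.png",im)
print(rim(im,m,(524,-275)))
E
```

```text
time_s: 6.67
tcp_pos: [449.4, 96.4, 260.0]
time_s: 7.08
tcp_pos: [449.3, -91.9, 259.9]
time_s: 7.75
tcp_pos: [449.9, -276.0, 259.9]
w1 (np.float32(217.42056), np.float64(523.0), np.float64(-273.5))
7.75 [ 449.9 -276.   259.9] [ 1.e+00 -0.e+00 -3.e-04 -3.e-04] gap 0.167 F [ 1.   0.4 -1.1] g 59.1
(np.float32(222.69229), np.float64(523.0), np.float64(-273.5))
```

View pics/w5.png

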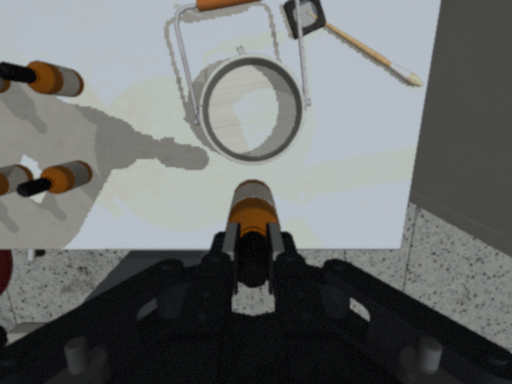

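The carrier is unchanged: rim fit (523,−273.5), with a clear score peak, matching the first picture. Placing the tall bottle in the middle.

```bash
python3 -m handwheel '[[[0,0.37,-0.01,0,0],[0,0.37,-0.01,0,0],[0,0.37,-0.01,0,0],[0,0.37,-0.01,0.2,0],[0,0.37,-0.01,0.4,0],[0,0.37,-0.01,0.6,0],[0,0.37,-0.01,0.68,0],[0,0.37,-0.01,0.70,0],[0,0.37,-0.01,0.72,0],[0,0.37,-0.01,0.725,0],[0,0.37,-0.01,0.725,0],[0,0.37,-0.01,0.725,0]]]'
python3 -m handwheel '[[[0.2,0,0,0,0],[0.3,0,0,0,0],[0.4,0,0,0,0],[0.4,0,0,0,0],[0.4,0,0,0,0],[0.4,0,0,-0.1,0],[0.4,0,0,-0.3,0],[0.4,0,0,-0.5,0],[1,0,0,-0.7,0],[1,0,0,-0.7,0]]]'|head -2
python3 -m handwheel '[[[1,-0.42,-0.6,0.1,0],[1,-0.42,-0.6,0.1,0],[1,-0.42,-0.6,0.1,0],[1,-0.42,-0.6,0.1,0]]]'|head -2
python3 -m handwheel '[[[1,0,-0.65,0.1,0],[1,0,-0.65,0.1,0],[1,0,-0.65,0.1,0],[1,0,-0.65,0.1,0],[1,0,-0.65,0.1,0],[1,0,-0.65,0.1,0]]]'|head -2
python3 - <<'E'
from h import *
st();m=imaging.camera_model("wrist");im=imaging.capture("wrist");cv2.imwrite("pics/w6.png",im)
print(rim(im,m,(524,-275)));see("tall_bottle");see("bottle_a")
print(proj(m,[[440.5,-24.5,104],[561,-33,104]]))
E
```

```text
time_s: 8.8
tcp_pos: [524.6, -274.6, 117.0]
eef_rot: [1.0, 0.0, 0.001, 0.001]
contact_force: [-0.1, 0.0, -0.8]
finger_gap: 0.17
grasp_force: 59.1
time_s: 9.63
tcp_pos: [525.4, -275.3, 264.3]
time_s: 9.97
tcp_pos: [438.0, -152.3, 234.5]
time_s: 10.47
tcp_pos: [440.0, -24.4, 215.5]
10.47 [440.  -24.4 215.5] [1.e+00 7.e-04 1.e-04 2.e-04] gap 0.997 F [ 0.3 -1.  -0.7] g 0.0
(np.float32(130.30875), np.float64(524.0), np.float64(-272.0))
wrist tall_bottle [ 521. -258.   51.] [480. 104.] 0.95
wrist tall_bottle [555. -33.  62.] [261.  66.] 0.67
wrist bottle_a [441.  62.  63.] [170. 182.] 0.87
wrist bottle_a [564.  57.  62.] [165.  55.] 0.8
wrist bottle_a [557. -34.  62.] [262.  63.] 0.62
[[252.70247348 193.90158161]
 [263.7331625   47.94420962]]
```

View pics/w6.png

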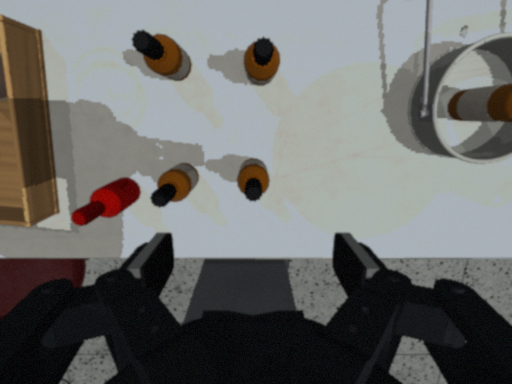

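The tall bottle stands in the carrier and cap A is at (254,193), where predicted. I'll grip A and bring it to the stand-off.

```bash
python3 -m handwheel '[[[1,0,0,0.2,0],[1,0,0,0.4,0],[1,0,0,0.58,0],[1,0,0,0.635,0],[1,0,0,0.635,0],[1,0,0,0.635,0],[0,0,0,0.635,0],[0,0,0,0.635,0],[0,0,0,0.635,0],[0,0,0,0.635,0],[0,0,0,0.635,0],[0,0,0,0.635,0],[0,0,0,0.635,0],[0,0,0,0.5,0],[0,0,0,0.3,0],[0,0,0,0.1,0],[0,0,0,-0.1,0],[0,0,0,-0.2,0],[0,0,0,-0.2,0]]]'
python3 -m handwheel '[[[0,0,0.63,0,0],[0,0,0.63,0,0],[0,0,0.63,0,0],[0,0,0.63,0,0]]]' | head -2
python3 -m handwheel '[[[0,0,0.63,0,0],[0,0,0.63,0,0],[0,0,0.63,0,0],[0,0,0.63,0,0],[0,0,0.63,0,0],[0,0,0.63,0,0],[0,0,0.63,0,0]]]' | head -2
python3 - <<'E'
from h import *
st();m=imaging.camera_model("wrist");im=imaging.capture("wrist");cv2.imwrite("pics/w7.png",im)
print(rim(im,m,(524,-275)));see("tall_bottle");
print(proj(m,[[525,-275,129],[449,-277,167]]))
E
```

```text
time_s: 12.2
tcp_pos: [441.0, -24.6, 260.4]
eef_rot: [1.0, 0.0, 0.003, 0.0]
contact_force: [-0.2, 0.4, -1.0]
finger_gap: 0.167
grasp_force: 58.5
time_s: 12.53
tcp_pos: [439.2, -155.6, 254.1]
time_s: 13.12
tcp_pos: [440.1, -275.5, 254.9]
13.12 [ 440.1 -275.5  254.9] [ 1.e+00  4.e-04 -1.e-04 -2.e-04] gap 0.167 F [-0.2  0.1 -0.7] g 59.0
(np.float32(219.7641), np.float64(522.5), np.float64(-274.0))
wrist tall_bottle [ 519. -270.   86.] [248. 107.] 0.86
wrist tall_bottle [560.  46.   5.] [ 5. 75.] 0.32
[[252.25807525  97.13539567]
 [254.42918485 191.91625238]]
```

View pics/w7.png

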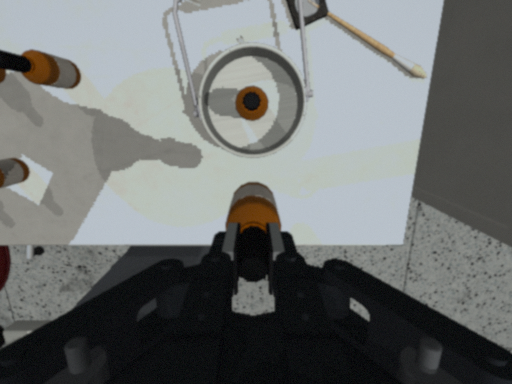

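The rim is at (522.5,−274) with the tall bottle's cap top at (252,101), within about 2 mm of the middle. I'll place A in the near-left slot, then fetch D.

```bash
python3 -m handwheel '[[[0,0.285,-0.14,0,0],[0,0.285,-0.14,0,0],[0,0.285,-0.14,0,0],[0,0.285,-0.14,0.2,0],[0,0.285,-0.14,0.4,0],[0,0.285,-0.14,0.6,0],[0,0.285,-0.14,0.74,0],[0,0.285,-0.14,0.79,0],[0,0.285,-0.14,0.81,0],[0,0.285,-0.14,0.815,0],[0,0.285,-0.14,0.815,0],[0,0.285,-0.14,0.815,0]]]'
python3 -m handwheel '[[[0.2,0,0,0,0],[0.3,0,0,0,0],[0.35,0,0,0,0],[0.35,0,0,0,0],[0.35,0,0,0,0],[0.35,0,0,-0.1,0],[0.35,0,0,-0.3,0],[0.35,0,0,-0.5,0],[1,0,0,-0.64,0],[1,0,0,-0.64,0]]]'|head -2
python3 -m handwheel '[[[1,-0.155,-0.77,0,0],[1,-0.155,-0.77,0,0],[1,-0.155,-0.77,0,0],[1,-0.155,-0.77,0,0],[1,-0.155,-0.77,0,0]]]'|head -2
python3 -m handwheel '[[[1,-0.155,-0.77,0,0],[1,-0.155,-0.77,0,0],[1,-0.155,-0.77,0,0],[1,-0.155,-0.77,0,0],[1,-0.155,-0.77,0,0],[1,-0.155,-0.77,0,0]]]'|head -2
python3 - <<'E'
from h import *
st();m=imaging.camera_model("wrist");im=imaging.capture("wrist");cv2.imwrite("pics/w8.png",im)
see("bottle_a");p=proj(m,[435,62,104])[0];print(p)
# dark cap centroid near prediction
x,y=p.astype(int);w=im[y-20:y+25,x-25:x+25].max(2)<45;b=np.argwhere(w);print(len(b),b.mean(0)+[y-20,x-25],b.min(0)+[y-20,x-25],b.max(0)+[y-20,x-25])
E
```

```text
time_s: 14.22
tcp_pos: [497.7, -248.8, 94.4]
eef_rot: [1.0, 0.0, 0.001, 0.001]
contact_force: [-0.7, 0.5, -0.4]
finger_gap: 0.165
grasp_force: 59.0
time_s: 15.05
tcp_pos: [498.4, -249.3, 227.3]
time_s: 15.47
tcp_pos: [465.1, -90.5, 220.6]
time_s: 15.97
tcp_pos: [434.8, 60.7, 220.4]
15.97 [434.8  60.7 220.4] [1.0e+00 1.6e-03 2.0e-04 0.0e+00] gap 0.999 F [1.1 0.4 0.2] g 0.0
wrist bottle_a [423. 137.  63.] [181. 193.] 0.9
wrist bottle_a [556. -30.  61.] [345.  60.] 0.84
wrist bottle_a [562.  64.  62.] [248.  52.] 0.7
wrist bottle_a [443.  67.  61.] [245. 175.] 0.6
[251.25635329 192.68234479]
274 [188.05109489 250.10218978] [178 242] [198 258]
```

```bash
python3 -m handwheel '[[[1,0,0,0.2,0],[1,0,0,0.4,0],[1,0,0,0.6,0],[1,0,0,0.66,0],[1,0,0,0.66,0],[1,0,0,0.66,0],[0,0,0,0.66,0],[0,0,0,0.66,0],[0,0,0,0.66,0],[0,0,0,0.66,0],[0,0,0,0.66,0],[0,0,0,0.66,0],[0,0,0,0.66,0],[0,0,0,0.5,0],[0,0,0,0.3,0],[0,0,0,0.1,0],[0,0,0,-0.1,0],[0,0,0,-0.175,0],[0,0,0,-0.175,0]]]'
python3 -m handwheel '[[[0,0,0.845,0,0],[0,0,0.845,0,0],[0,0,0.845,0,0],[0,0,0.845,0,0],[0,0,0.845,0,0]]]' | head -2
python3 -m handwheel '[[[0,0,0.845,0,0],[0,0,0.845,0,0],[0,0,0.845,0,0],[0,0,0.845,0,0],[0,0,0.845,0,0],[0,0,0.845,0,0],[0,0,0.845,0,0]]]' | head -2
python3 - <<'E'
from h import *
st();m=imaging.camera_model("wrist");im=imaging.capture("wrist");cv2.imwrite("pics/w9.png",im)
print(rim(im,m,(524,-275)));see("tall_bottle");see("bottle_a")
print(proj(m,[[525,-275,129],[497,-248,107]]))
E
```

```text
time_s: 17.65
tcp_pos: [436.0, 59.6, 259.6]
eef_rot: [1.0, 0.0, 0.003, -0.0]
contact_force: [0.8, 0.9, -0.5]
finger_gap: 0.167
grasp_force: 58.6
time_s: 18.07
tcp_pos: [434.1, -114.7, 253.6]
time_s: 18.65
tcp_pos: [434.7, -278.2, 254.0]
18.65 [ 434.7 -278.2  254. ] [ 1.e+00 -4.e-04 -7.e-04 -7.e-04] gap 0.171 F [ 1.2  1.4 -0.8] g 59.0
(np.float32(219.2001), np.float64(523.0), np.float64(-273.5))
wrist tall_bottle [ 522. -273.   85.] [249.  98.] 0.97
wrist bottle_a [ 501. -250.   70.] [229. 119.] 0.87
wrist bottle_a [ 444. -274.  230.] [247. 221.] 0.83
wrist bottle_a [563. -47.  54.] [46. 60.] 0.68
[[249.15770939  90.45186109]
 [222.06352382 122.94847847]]
```

View pics/w9.png

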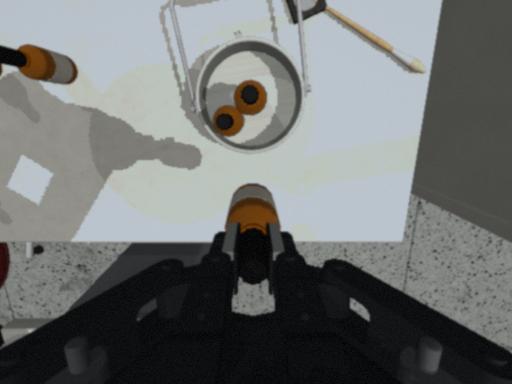

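A and the tall bottle both stand, with caps at (225,121) and (249,94), and the carrier has not moved. I'll place D in the near-right slot, then move over B.

```bash
python3 -m handwheel '[[[0,0.31,0.125,0,0],[0,0.31,0.125,0,0],[0,0.31,0.125,0,0],[0,0.31,0.125,0.2,0],[0,0.31,0.125,0.4,0],[0,0.31,0.125,0.6,0],[0,0.31,0.125,0.74,0],[0,0.31,0.125,0.785,0],[0,0.31,0.125,0.805,0],[0,0.31,0.125,0.81,0],[0,0.31,0.125,0.81,0],[0,0.31,0.125,0.81,0]]]'
python3 -m handwheel '[[[0.2,0,0,0,0],[0.3,0,0,0,0],[0.35,0,0,0,0],[0.35,0,0,0,0],[0.35,0,0,0,0],[0.35,0,0,-0.1,0],[0.35,0,0,-0.3,0],[0.35,0,0,-0.5,0],[1,0,0,-0.64,0],[1,0,0,-0.64,0]]]'|head -2
python3 -m handwheel '[[[1,0.16,-0.675,0,0],[1,0.16,-0.675,0,0],[1,0.16,-0.675,0,0],[1,0.16,-0.675,0,0]]]'|head -2
python3 -m handwheel '[[[1,0.16,-0.675,0,0],[1,0.16,-0.675,0,0],[1,0.16,-0.675,0,0],[1,0.16,-0.675,0,0],[1,0.16,-0.675,0,0],[1,0.16,-0.675,0,0]]]'|head -2
python3 - <<'E'
from h import *
st();m=imaging.camera_model("wrist");im=imaging.capture("wrist");cv2.imwrite("pics/w10.png",im)
p=proj(m,[561,-33,104])[0];print(p)
x,y=p.astype(int);w=im[y-20:y+25,x-25:x+25].max(2)<45;b=np.argwhere(w);print(len(b),b.mean(0)+[y-20,x-25],b.min(0)+[y-20,x-25],b.max(0)+[y-20,x-25])
E
```

```text
time_s: 19.8
tcp_pos: [497.8, -303.8, 95.5]
eef_rot: [1.0, 0.0, 0.001, 0.001]
contact_force: [0.3, -0.7, -0.7]
finger_gap: 0.172
grasp_force: 59.1
time_s: 20.63
tcp_pos: [498.3, -304.3, 228.4]
time_s: 20.97
tcp_pos: [529.5, -164.6, 221.4]
time_s: 21.47
tcp_pos: [561.0, -33.1, 221.2]
21.47 [561.  -33.1 221.2] [ 1.e+00  8.e-04 -2.e-04  1.e-04] gap 0.999 F [ 0.6 -1.1 -0.3] g 0.0
[252.49169204 192.64205126]
287 [187.06620209 252.271777  ] [177 244] [197 260]
```

```bash
python3 -m handwheel '[[[1,0,0,0.2,0],[1,0,0,0.4,0],[1,0,0,0.6,0],[1,0,0,0.66,0],[1,0,0,0.66,0],[1,0,0,0.66,0],[0,0,0,0.66,0],[0,0,0,0.66,0],[0,0,0,0.66,0],[0,0,0,0.66,0],[0,0,0,0.66,0],[0,0,0,0.66,0],[0,0,0,0.66,0],[0,0,0,0.5,0],[0,0,0,0.3,0],[0,0,0,0.1,0],[0,0,0,-0.1,0],[0,0,0,-0.175,0],[0,0,0,-0.175,0]]]'
python3 -m handwheel '[[[0,-0.3,0.61,0,0],[0,-0.3,0.61,0,0],[0,-0.3,0.61,0,0],[0,-0.3,0.61,0,0],[0,-0.3,0.61,0,0]]]' | head -2
python3 -m handwheel '[[[0,-0.3,0.61,0,0],[0,-0.3,0.61,0,0],[0,-0.3,0.61,0,0],[0,-0.3,0.61,0,0],[0,-0.3,0.61,0,0],[0,-0.3,0.61,0,0],[0,-0.3,0.61,0,0]]]' | head -2
python3 - <<'E'
from h import *
st();m=imaging.camera_model("wrist");im=imaging.capture("wrist");cv2.imwrite("pics/w11.png",im)
print(rim(im,m,(524,-275)));see("tall_bottle");see("bottle_a")
print(proj(m,[[522,-275,129],[497,-248,107],[497,-303,107]]))
E
```

```text
time_s: 23.1
tcp_pos: [562.0, -33.6, 261.0]
eef_rot: [1.0, 0.0, 0.003, 0.0]
contact_force: [-0.3, -0.5, -0.9]
finger_gap: 0.174
grasp_force: 58.7
time_s: 23.52
tcp_pos: [499.6, -157.7, 255.0]
time_s: 24.1
tcp_pos: [441.6, -276.5, 255.7]
24.1 [ 441.6 -276.5  255.7] [ 1.e+00  4.e-04 -2.e-04 -4.e-04] gap 0.171 F [ 0.1  0.5 -1.4] g 58.9
(np.float32(216.64984), np.float64(523.0), np.float64(-273.5))
wrist tall_bottle [ 520. -273.   85.] [250. 107.] 0.83
wrist bottle_a [ 503. -299.   65.] [272. 123.] 0.98
wrist bottle_a [ 502. -254.   67.] [233. 124.] 0.77
wrist bottle_a [564.  46.   7.] [ 3. 72.] 0.4
[[251.27646793 102.55348815]
 [224.25307558 130.10220336]
 [279.66807313 130.19172061]]
```

View pics/w11.png

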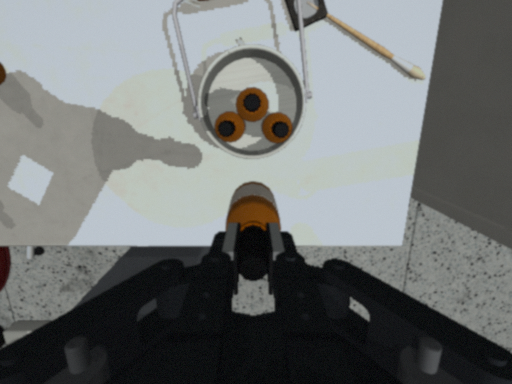

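Three bottles are in place, with caps at (252,102), (226,128) and (280,129). B goes into the far-left slot, then on to C.

```bash
python3 -m handwheel '[[[0,0.545,-0.15,0,0],[0,0.545,-0.15,0,0],[0,0.545,-0.15,0,0],[0,0.545,-0.15,0,0],[0,0.545,-0.15,0.2,0],[0,0.545,-0.15,0.4,0],[0,0.545,-0.15,0.6,0],[0,0.545,-0.15,0.74,0],[0,0.545,-0.15,0.79,0],[0,0.545,-0.15,0.81,0],[0,0.545,-0.15,0.815,0],[0,0.545,-0.15,0.815,0],[0,0.545,-0.15,0.815,0]]]'
python3 -m handwheel '[[[0.2,0,0,0,0],[0.3,0,0,0,0],[0.35,0,0,0,0],[0.35,0,0,0,0],[0.35,0,0,0,0],[0.35,0,0,-0.1,0],[0.35,0,0,-0.3,0],[0.35,0,0,-0.5,0],[1,0,0,-0.64,0],[1,0,0,-0.64,0]]]'|head -2
python3 -m handwheel '[[[1,0.04,-0.775,0,0],[1,0.04,-0.775,0,0],[1,0.04,-0.775,0,0],[1,0.04,-0.775,0,0],[1,0.04,-0.775,0,0]]]'|head -2
python3 -m handwheel '[[[1,0.04,-0.775,0,0],[1,0.04,-0.775,0,0],[1,0.04,-0.775,0,0],[1,0.04,-0.775,0,0],[1,0.04,-0.775,0,0],[1,0.04,-0.775,0,0]]]'|head -2
python3 - <<'E'
from h import *
st();m=imaging.camera_model("wrist");im=imaging.capture("wrist");cv2.imwrite("pics/w12.png",im)
p=proj(m,[567,64,104])[0];print(p)
x,y=p.astype(int);w=im[y-20:y+25,x-25:x+25].max(2)<45;b=np.argwhere(w);print(len(b),b.mean(0)+[y-20,x-25],b.min(0)+[y-20,x-25],b.max(0)+[y-20,x-25])
E
```

```text
time_s: 25.33
tcp_pos: [550.6, -247.6, 95.0]
eef_rot: [1.0, 0.0, 0.001, 0.0]
contact_force: [0.6, -0.8, -0.5]
finger_gap: 0.168
grasp_force: 59.0
time_s: 26.17
tcp_pos: [551.4, -248.2, 228.6]
time_s: 26.58
tcp_pos: [558.0, -88.1, 221.5]
time_s: 27.08
tcp_pos: [566.0, 63.5, 221.1]
27.08 [566.   63.5 221.1] [ 1.0e+00  1.2e-03 -1.0e-04  1.0e-04] gap 1.001 F [-0.8 -1.2 -0.7] g 0.0
[252.09633315 191.55455326]
282 [187.03191489 251.4858156 ] [177 243] [197 259]
```

```bash
python3 -m handwheel '[[[1,0,0,0.2,0],[1,0,0,0.4,0],[1,0,0,0.6,0],[1,0,0,0.66,0],[1,0,0,0.66,0],[1,0,0,0.66,0],[0,0,0,0.66,0],[0,0,0,0.66,0],[0,0,0,0.66,0],[0,0,0,0.66,0],[0,0,0,0.66,0],[0,0,0,0.66,0],[0,0,0,0.66,0],[0,0,0,0.5,0],[0,0,0,0.3,0],[0,0,0,0.1,0],[0,0,0,-0.1,0],[0,0,0,-0.175,0],[0,0,0,-0.175,0]]]'
python3 -m handwheel '[[[0,-0.31,0.85,0,0],[0,-0.31,0.85,0,0],[0,-0.31,0.85,0,0],[0,-0.31,0.85,0,0],[0,-0.31,0.85,0,0]]]' | head -2
python3 -m handwheel '[[[0,-0.31,0.85,0,0],[0,-0.31,0.85,0,0],[0,-0.31,0.85,0,0],[0,-0.31,0.85,0,0],[0,-0.31,0.85,0,0],[0,-0.31,0.85,0,0],[0,-0.31,0.85,0,0],[0,-0.31,0.85,0,0]]]' | head -2
python3 - <<'E'
from h import *
st();m=imaging.camera_model("wrist");im=imaging.capture("wrist");cv2.imwrite("pics/w13.png",im)
print(rim(im,m,(524,-275)));see("tall_bottle");see("bottle_a")
print(proj(m,[[522,-275,129],[497,-248,107],[497,-303,107],[550,-247.5,107]]))
E
```

```text
time_s: 28.72
tcp_pos: [567.0, 62.6, 261.1]
eef_rot: [1.0, 0.0, 0.003, -0.0]
contact_force: [-0.2, -0.2, -0.4]
finger_gap: 0.168
grasp_force: 58.7
time_s: 29.13
tcp_pos: [502.1, -110.9, 254.9]
time_s: 29.8
tcp_pos: [442.0, -276.9, 255.4]
29.8 [ 442.  -276.9  255.4] [ 1.e+00  1.e-04 -5.e-04 -4.e-04] gap 0.166 F [-0.1  0.3 -0.6] g 58.9
(np.float32(216.42554), np.float64(522.5), np.float64(-274.0))
wrist tall_bottle [ 521. -272.   88.] [249. 107.] 0.72
wrist tall_bottle [ 540. -283.   16.] [258.  93.] 0.72
wrist tall_bottle [ 500. -299.   65.] [273. 126.] 0.49
wrist bottle_a [ 505. -252.   67.] [231. 122.] 0.86
wrist bottle_a [ 452. -277.  229.] [253. 219.] 0.76
wrist bottle_a [ 502. -300.   67.] [273. 125.] 0.64
wrist bottle_a [ 548. -253.   65.] [232.  81.] 0.61
[[250.69449619 103.01522146]
 [223.73004741 130.54855605]
 [279.19256682 130.60021456]
 [221.58535357  72.72687036]]
```

View pics/w13.png

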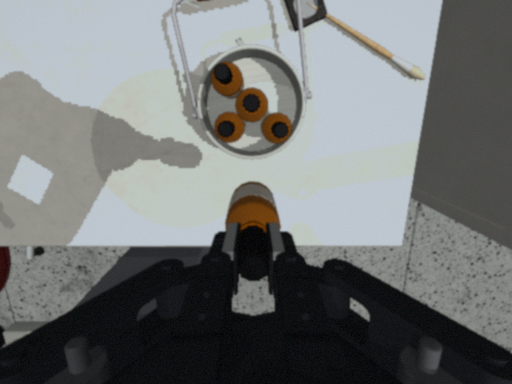

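Four bottles are standing and the carrier is still. C goes into the far-right slot, then I check the pack.

```bash
python3 -m handwheel '[[[0,0.54,0.13,0,0],[0,0.54,0.13,0,0],[0,0.54,0.13,0,0],[0,0.54,0.13,0,0],[0,0.54,0.13,0.2,0],[0,0.54,0.13,0.4,0],[0,0.54,0.13,0.6,0],[0,0.54,0.13,0.74,0],[0,0.54,0.13,0.79,0],[0,0.54,0.13,0.81,0],[0,0.54,0.13,0.815,0],[0,0.54,0.13,0.815,0],[0,0.54,0.13,0.815,0]]]'
python3 -m handwheel '[[[0.2,0,0,0,0],[0.3,0,0,0,0],[0.35,0,0,0,0],[0.35,0,0,0,0],[0.35,0,0,0,0],[0.35,0,0,-0.1,0],[0.35,0,0,-0.3,0],[0.35,0,0,-0.5,0],[1,0,0,-0.82,0],[1,0,0,-0.82,0],[1,0,0,-0.82,0]]]'|head -2
python3 -m handwheel '[[[1,-0.4,-0.13,-0.25,0],[1,-0.4,-0.13,-0.25,0],[1,-0.4,-0.13,-0.25,0],[1,-0.4,-0.13,-0.25,0],[1,-0.4,-0.13,-0.25,0],[1,-0.4,-0.13,-0.25,0]]]'|head -2
python3 - <<'E'
from h import *
st();m=imaging.camera_model("wrist");im=imaging.capture("wrist");cv2.imwrite("pics/w14.png",cv2.resize(im[0:230,120:400],(800,657))[:600])
print(rim(im,m,(524,-275)));see("handle_grip")
print((proj(m,[[522,-275,129],[497,-248,107],[497,-303,107],[550,-247.5,107],[550,-302,107]])-[120,0])*[800/280,657/230])
np.save("w14.npy",im)
o=finder.outline_of("wrist","handle_grip")
hsv=cv2.cvtColor(im,cv2.COLOR_BGR2HSV)
b=np.argwhere((hsv[...,0]<15)&(hsv[...,1]>120)&(hsv[...,2]>90)&(np.arange(384)[:,None]<60))
print(len(b),b.min(0),b.max(0),b.mean(0))
for z in(45,50,55):print(z,np.round(plane(m,b.mean(0)[::-1],z)[0],1))
print(imaging.camera_model("wrist")["position"])
E
```

```text
time_s: 31.03
tcp_pos: [550.7, -303.8, 95.3]
eef_rot: [1.0, 0.0, 0.001, 0.001]
contact_force: [-0.2, -0.5, 0.5]
finger_gap: 0.17
grasp_force: 59.0
time_s: 31.95
tcp_pos: [551.0, -304.1, 264.0]
time_s: 32.45
tcp_pos: [470.3, -277.5, 306.5]
32.45 [ 470.3 -277.5  306.5] [ 1.e+00  0.e+00 -3.e-04 -2.e-04] gap 0.998 F [-0.1  0.4 -0.3] g 0.0
(np.float32(217.73291), np.float64(523.0), np.float64(-273.5))
wrist handle_grip [ 634. -255.   54.] [236.  37.] 0.59
[[373.01640023 377.76992808]
 [309.60285877 435.28643291]
 [440.0670663  435.40605879]
 [305.20828201 303.5446699 ]
 [440.48332425 303.62854651]]
575 [ 22 204] [ 41 265] [ 31.49565217 235.27478261]
45 [ 643.5 -254.8   45. ]
50 [ 642.1 -255.1   50. ]
55 [ 640.8 -255.4   55. ]
[ 539.28316434 -278.11083625  428.6537365 ]
```

View pics/w14.png

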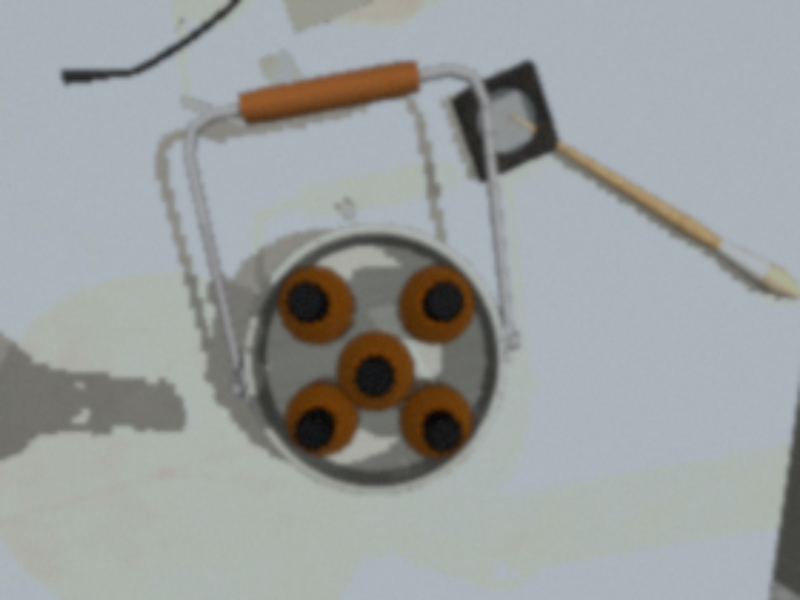

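All five bottles stand upright, with caps at (374,376), (315,430), (441,430), (307,302) and (443,300) in the crop. The grip bar runs from (242,105) to (417,77). Next I'll turn the gripper across the bar and hover above it.

```bash
python3 -m handwheel '[[[0.5,0.85,-0.11,0.2,0.224],[0.5,0.85,-0.11,0.2,0.224],[0.5,0.85,-0.11,0.2,0.224],[0.5,0.85,-0.11,0.2,0.224],[0.5,0.85,-0.11,0.2,0.224],[0.5,0.85,-0.11,0.2,0.224],[0.5,0.85,-0.11,0.2,0.224],[0.5,0.85,-0.11,0.2,0.224],[0.5,0.85,-0.11,0.2,0.224],[0.5,0.85,-0.11,0.2,0.224],[0.5,0.85,-0.11,0.2,0.224],[0.5,0.85,-0.11,0.2,0.224],[0.5,0.85,-0.11,0.2,0.224],[0.5,0.85,-0.11,0.5,0.224],[0.5,0.85,-0.11,0.8,0.224],[0.5,0.85,-0.11,0.8,0.224],[0.5,0.85,-0.11,0.8,0.224],[0.5,0.85,-0.11,0.8,0.224]]]'
python3 - <<'E'
from h import *
st();print(np.round(bot.state()["q"],2));m=imaging.camera_model("wrist");im=imaging.capture("wrist");cv2.imwrite("pics/w15.png",im)
c=np.array([523,-273.5]);y=np.radians(9.3);u=np.array([np.cos(y),np.sin(y)]);v=np.array([-u[1],u[0]])
print(rim(im,m,(524,-275)))
hsv=cv2.cvtColor(im,cv2.COLOR_BGR2HSV)
k=((hsv[...,0]<15)&(hsv[...,1]>120)&(hsv[...,2]>90)).astype(np.uint8)
n,l,s,ce=cv2.connectedComponentsWithStats(k)
for i in range(1,n):
    if s[i,4]>80:
        P=plane(m,ce[i],52)[0];r=cv2.minAreaRect(np.argwhere(l==i)[:,::-1].astype(np.float32));bx=cv2.boxPoints(r);Q=plane(m,bx,52)[:,:2]
        print(s[i],ce[i].round(),"xy",P.round(1),"u,v",((P[:2]-c)@u).round(1),((P[:2]-c)@v).round(1),"box uv",np.round(np.c_[(Q-c)@u,(Q-c)@v]).tolist())
E
```

```text
time_s: 34.1
tcp_pos: [639.5, -255.2, 145.8]
eef_rot: [0.763, -0.647, -0.002, 0.001]
contact_force: [0.1, -0.3, 1.8]
finger_gap: 0.498
grasp_force: 0.0
34.1 [ 639.5 -255.2  145.8] [ 7.629e-01 -6.465e-01 -1.900e-03  5.000e-04] gap 0.498 F [ 0.1 -0.3  1.8] g 0.0
[-0.42  0.19  1.53  0.    1.43  2.56]
(np.float32(244.77878), np.float64(524.0), np.float64(-275.0))
[ 244  153   14   90 1225] [250. 197.] xy [ 642.2 -257.1   52. ] u,v 120.3 -3.1 box uv [[126.0, -40.0], [115.0, -40.0], [114.0, 39.0], [126.0, 39.0]]
```

View pics/w15.png

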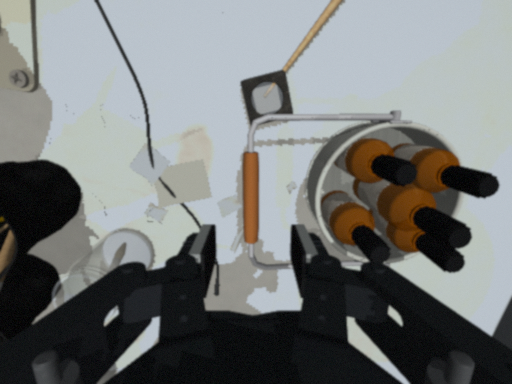

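The bar sits between the fingers, running from (251,153) to (250,242), squared to the tool. I'll descend and close.

```bash
python3 -m handwheel '[[[0.5,0,-0.008,0.15,0],[0.5,0,-0.008,0.3,0],[0.5,0,-0.008,0.4,0],[0.5,0,-0.008,0.45,0],[0.5,0,-0.008,0.475,0],[0.5,0,-0.008,0.475,0],[0.5,0,-0.008,0.475,0],[0,0,-0.008,0.475,0],[0,0,-0.008,0.475,0],[0,0,-0.008,0.475,0],[0,0,-0.008,0.475,0],[0,0,-0.008,0.475,0]]]'
python3 - <<'E'
from h import *
im=imaging.capture("top");print(rim(im,imaging.camera_model("top"),(524,-275)))
st()
for t0 in(.09,.12):
  for t in np.radians([10,15,20,25,30,35,40,45,50]):
    if t0<.1: print(round(np.degrees(t)),"ty %.3f tz %.3f"%(120*(np.cos(t0)-np.cos(t))/200,-120*(np.sin(t)-np.sin(t0))/200))
E
```

```text
time_s: 35.15
tcp_pos: [642.0, -255.4, 52.9]
eef_rot: [0.762, -0.647, 0.001, -0.0]
contact_force: [5.1, -0.7, 1.2]
finger_gap: 0.141
grasp_force: 58.4
(np.float32(72.25182), np.float64(576.0), np.float64(-327.0))
35.2 [ 642.  -255.4   52.8] [ 7.625e-01 -6.470e-01  6.000e-04 -2.000e-04] gap 0.139 F [ 4.  -1.2  1.4] g 58.4
10 ty 0.007 tz -0.050
15 ty 0.018 tz -0.101
20 ty 0.034 tz -0.151
25 ty 0.054 tz -0.200
30 ty 0.078 tz -0.246
35 ty 0.106 tz -0.290
40 ty 0.138 tz -0.332
45 ty 0.173 tz -0.370
50 ty 0.212 tz -0.406
```

The bar is held. I'll swing it up along the arc to about 45°.

```bash
python3 -m handwheel '[[[0,0,0.003,-0.025,0],[0,0,0.007,-0.05,0],[0,0,0.012,-0.075,0],[0,0,0.018,-0.101,0],[0,0,0.026,-0.126,0],[0,0,0.034,-0.151,0],[0,0,0.044,-0.176,0],[0,0,0.054,-0.2,0],[0,0,0.066,-0.223,0],[0,0,0.078,-0.246,0],[0,0,0.092,-0.268,0],[0,0,0.106,-0.29,0],[0,0,0.122,-0.311,0],[0,0,0.138,-0.332,0],[0,0,0.155,-0.351,0],[0,0,0.173,-0.37,0],[0,0,0.173,-0.37,0],[0,0,0.173,-0.37,0]]]'
python3 - <<'E'
from h import *
st();m=imaging.camera_model("wrist");im=imaging.capture("wrist");cv2.imwrite("pics/w16.png",im);print(rim(im,m,(524,-275)))
imaging.capture("scene");see("carrier","scene");see("tall_bottle","scene");see("handle_grip","scene")
E
```

```text
time_s: 36.7
tcp_pos: [607.4, -261.0, 126.9]
eef_rot: [0.762, -0.647, 0.0, -0.0]
contact_force: [5.0, 1.4, 0.1]
finger_gap: 0.137
grasp_force: 59.5
36.7 [ 607.4 -261.   126.9] [ 7.624e-01 -6.471e-01  4.000e-04 -1.000e-04] gap 0.137 F [5.  1.4 0.1] g 59.5
(np.float32(220.43266), np.float64(519.0), np.float64(-275.5))
scene carrier [ 506. -229.   37.] [300. 144.] 0.89
scene handle_grip [ 586. -220.  104.] [280. 122.] 0.6
```

The handle is at about 44° with small forces. I'll relax to a loose cage and push the bar with the outer finger up to nearly vertical.

```bash
python3 -m handwheel '[[[0.27,0,0,0,0],[0.27,0,0,0,0],[0.27,0,0,0,0],[0.27,0,0.058,-0.03,0],[0.27,0,0.115,-0.055,0],[0.27,0,0.16,-0.085,0],[0.27,0,0.207,-0.11,0],[0.27,0,0.255,-0.13,0],[0.27,0,0.305,-0.145,0],[0.27,0,0.34,-0.153,0],[0.27,0,0.378,-0.16,0],[0.27,0,0.405,-0.163,0],[0.27,0,0.43,-0.165,0],[0.27,0,0.43,-0.165,0],[0.27,0,0.43,-0.165,0],[0.27,0,0.43,-0.165,0]]]'
python3 - <<'E'
from h import *
st();m=imaging.camera_model("wrist");im=imaging.capture("wrist");cv2.imwrite("pics/w17.png",im);print(rim(im,m,(520,-275)))
hsv=cv2.cvtColor(im,cv2.COLOR_BGR2HSV)
k=((hsv[...,0]<15)&(hsv[...,1]>120)&(hsv[...,2]>90)).astype(np.uint8)
n,l,s,ce=cv2.connectedComponentsWithStats(k)
for i in range(1,n):
    if s[i,4]>80: print(s[i],ce[i].round(),"@160",plane(m,ce[i],160)[0].round(1))
im=imaging.capture("scene");cv2.imwrite("pics/s17.png",im);see("handle_grip","scene");see("bottle_a","scene");see("tall_bottle","scene")
E
```

```text
time_s: 38.28
tcp_pos: [522.6, -274.8, 159.1]
eef_rot: [0.762, -0.647, -0.0, 0.0]
contact_force: [0.1, 0.1, 0.4]
finger_gap: 0.272
grasp_force: 0.0
38.28 [ 522.6 -274.8  159.1] [ 7.625e-01 -6.470e-01 -2.000e-04  0.000e+00] gap 0.272 F [0.1 0.1 0.4] g 0.0
(np.float32(177.21674), np.float64(512.5), np.float64(-273.5))
[ 237  181   25  108 2323] [248. 232.] @160 [ 527.8 -287.1  160. ]
scene handle_grip [ 514. -264.   85.] [304. 127.] 0.35
scene bottle_a [407. 149.  57.] [261. 226.] 0.85
scene bottle_a [ 537. -244.   65.] [295. 132.] 0.65
scene bottle_a [ 481. -244.   63.] [309. 139.] 0.61
scene bottle_a [ 479. -298.   60.] [317. 131.] 0.46
```

```bash
python3 -m handwheel '[[[0.27,0,0,-0.1,0],[0.27,0,0,-0.3,0],[0.27,0,0,-0.5,0],[0.27,0,0,-0.7,0],[0.27,0,0,-0.7,0],[0.27,0,0,-0.7,0]]]'
python3 - <<'E'
from h import *
st();m=imaging.camera_model("wrist");im=imaging.capture("wrist");cv2.imwrite("pics/w18.png",im);print(rim(im,m,(518,-275)))
hsv=cv2.cvtColor(im,cv2.COLOR_BGR2HSV)
k=((hsv[...,0]<18)&(hsv[...,1]>120)&(hsv[...,2]>80)).astype(np.uint8)
n,l,s,ce=cv2.connectedComponentsWithStats(k)
for i in range(1,n):
    if s[i,4]>60: print(s[i],ce[i].round(),im[l==i].mean(0).round(),"@160",plane(m,ce[i],160)[0].round(1),"@60",plane(m,ce[i],60)[0].round(1))
for t in("handle_grip","tall_bottle","bottle_a"):see(t)
E
```

```text
time_s: 39.03
tcp_pos: [523.2, -275.1, 302.1]
eef_rot: [0.762, -0.647, 0.002, -0.0]
contact_force: [-0.2, 0.1, -0.4]
finger_gap: 0.272
grasp_force: 0.0
39.03 [ 523.2 -275.1  302.1] [ 7.625e-01 -6.470e-01  2.100e-03 -4.000e-04] gap 0.272 F [-0.2  0.1 -0.4] g 0.0
(np.float32(236.35068), np.float64(514.0), np.float64(-275.5))
[233 131  15  24 146] [239. 139.] [ 20.  60. 102.] @160 [ 545.2 -319.4  160. ] @60 [ 549.2 -310.7   60. ]
[272 137  24  25 277] [282. 146.] [15. 57. 98.] @160 [ 502.9 -319.1  160. ] @60 [ 491.  -310.3   60. ]
[ 227  138   61   86 1510] [255. 181.] [ 28.  66. 110.] @160 [ 523.  -280.5  160. ] @60 [ 518.6 -257.2   60. ]
wrist handle_grip [ 527. -281.  167.] [250. 181.] 0.61
wrist tall_bottle [ 514. -284.   86.] [261. 165.] 0.7
wrist bottle_a [ 492. -256.   67.] [273. 186.] 0.92
wrist bottle_a [ 546. -315.   63.] [240. 135.] 0.73
wrist bottle_a [ 492. -307.   67.] [280. 148.] 0.63
wrist bottle_a [ 546. -261.   68.] [234. 176.] 0.6
```

The handle reads about 84°. The carrier slid roughly 9 mm, so I'll check the cap positions from a better viewpoint.

```bash
python3 -m handwheel '[[[0.27,-0.4,0.3,-0.2,0],[0.27,-0.4,0.3,-0.2,0],[0.27,-0.4,0.3,-0.2,0],[0.27,-0.4,0.3,-0.2,0],[0.27,-0.4,0.3,-0.2,0],[0.27,-0.4,0.3,-0.2,0],[0.27,-0.4,0.3,-0.2,0]]]'
python3 - <<'E'
from h import *
st();m=imaging.camera_model("wrist");im=imaging.capture("wrist");cv2.imwrite("pics/w19.png",im);r=rim(im,m,(514,-275));print(r,m["position"].round())
c=np.array(r[1:])
k=((im.max(2)<48)).astype(np.uint8);n,l,s,ce=cv2.connectedComponentsWithStats(k)
for i in range(1,n):
    if 40<s[i,4]<1500:
        p=plane(m,ce[i],107)[0][:2]-c
        if np.hypot(*p)<90:print("dark",s[i],ce[i].round(),"rel@104",p.round(1),"rel@120",(plane(m,ce[i],122)[0][:2]-c).round(1))
print("proj tall top if centred",proj(m,[*c,129]).round(),"ring",proj(m,[[c[0]+a,c[1]+b,107] for a in(-27,27) for b in(-27,27)]).round().tolist())
for a in(1.3,1.4,1.5,1.57):
    print(a,proj(m,[c[0]+120*np.cos(a)*.987,c[1]+120*np.cos(a)*.16,40+120*np.sin(a)]).round(1))
hsv=cv2.cvtColor(im,cv2.COLOR_BGR2HSV)
k=((hsv[...,0]<18)&(hsv[...,1]>120)&(hsv[...,2]>95)).astype(np.uint8);n,l,s,ce=cv2.connectedComponentsWithStats(k)
for i in range(1,n):
    if s[i,4]>60: print("or",s[i],ce[i].round(),im[l==i].mean(0).round())
for t in("handle_grip","tall_bottle","bottle_a"):see(t)
E
```

```text
time_s: 39.82
tcp_pos: [450.7, -206.0, 338.0]
eef_rot: [0.762, -0.647, -0.001, 0.0]
contact_force: [-0.1, 0.1, -0.1]
finger_gap: 0.27
grasp_force: 0.0
39.82 [ 450.7 -206.   338. ] [ 7.624e-01 -6.471e-01 -9.000e-04  2.000e-04] gap 0.27 F [-0.1  0.1 -0.1] g 0.0
(np.float32(226.16946), np.float64(512.5), np.float64(-275.0)) [ 463. -274.  461.]
dark [232  81  12  13 126] [238.  87.] rel@104 [-26.1 -29.2] rel@120 [-27.1 -27.9]
dark [206 100  15  14 150] [213. 107.] rel@104 [ 0.9 -1.2] rel@120 [-1.3 -1.1]
dark [225 125  12  12 108] [231. 131.] rel@104 [-25.   24.7] rel@120 [-26.   23.7]
proj tall top if centred [[211. 107.]] ring [[238.0, 89.0], [232.0, 133.0], [195.0, 81.0], [190.0, 126.0]]
1.3 [[178.  106.5]]
1.4 [[188.2 106.4]]
1.5 [[199.  106.4]]
1.57 [[206.8 106.4]]
or [ 188   66   25   78 1032] [196. 102.] [ 36.  75. 123.]
or [228  77  23  20 163] [241.  86.] [ 22.  63. 105.]
or [207  95  22  21 167] [221. 103.] [ 18.  63. 109.]
or [222 118  22  17 184] [234. 124.] [ 19.  64. 109.]
wrist handle_grip [ 526. -283.  165.] [194.  96.] 0.82
wrist handle_grip [ 519. -278.   46.] [215. 106.] 0.32
wrist tall_bottle [ 508. -275.   83.] [220. 109.] 0.91
wrist bottle_a [ 534. -306.   64.] [205.  83.] 0.98
wrist bottle_a [ 485. -297.   67.] [239.  96.] 0.95
wrist bottle_a [ 532. -253.   60.] [203. 122.] 0.79
wrist bottle_a [ 485. -251.   67.] [235. 129.] 0.74
wrist bottle_a [ 523. -277.  163.] [197. 102.] 0.25
```

```bash
python3 -c "
from rig import ticket
print(ticket.sign_off())"
```

```text
the job is handed in; nothing more can be done
None
```

I packed the tall bottle in the middle with all four short bottles round it, left the handle at about 84° (about 1.47 rad, limit 1.35) and handed the job in at about 40 s; no verdict came back, the two far bottles were partly hidden by the handle bar in the last check, and the carrier had slid about 10 mm during the swing.

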